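Pack the stepped stop and hold the plate square in the drilling jig

ROBOT

A 7-joint arm with a two-finger parallel gripper is mounted at the origin on a cart in front of the work surface, level with it; the furniture and walls round the work are solid. World frame = base frame: x ahead of the robot, y to its left, z up, the work surface at z = 0. Lengths are in m, angles in degrees, forces in N, time in s.
With the tool pointing down it reaches from about 0.425 to 0.875 m from the base axis. Payload 4.7 kg.
Tool frame: the origin (TCP) lies midway between the tips of the shut fingers; the grasp point (between the pads) lies 19 mm behind it; z points along the fingers, y is the line along which they close (so a half turn about z gives the same grasp; the last joint's range is limited). The gripper opens to 87 mm and grips with 3 to 60 N. Pads are 19 mm wide; open, the fingers measure 117 mm over their backs; the gripper's body (75 mm by 190 mm) begins 51 mm behind the grasp point.
Start: joints at [77.985, 18.392, -4.016, 83.108, 1.295, 78.541, -3.26], TCP at [0.144, -0.634, 0.192] pointing down, gripper open.
Joint ranges: [-163.93, 163.93], [-17.29, 119.83], [-79.2, 71.16], [3.27, 140.29], [-89.18, 269.18], [5.43, 117.66], [-154.24, 154.24]. Speed limits (degrees/s): [147.25, 147.25, 180, 180, 180, 180, 180].

INTERFACE

Orientations are given as [roll, pitch, yaw] about the fixed x, y, z axes, in that order (R = Rz(yaw) Ry(pitch) Rx(roll)).
In Python, from cell import env, viewer, boxes_of, masks_of gives the robot as it stands. The module is installed in compiled form; this text tells all that it offers.
- The arm moves only by the tool apply_moves, never from a script. Its argument "moves" is a list of rows, each a list of 7 numbers: the shift along the tool's x, y, z scaled (see below), then the turn, a rotation vector about the tool's x, y, z scaled (see below), then the opening, from 0 (shut) to 1 (fully open). A call has 1 to 20 rows; each row is the pose to reach, as a shift and turn from the pose commanded when the call began, along the tool's axes at that moment; what a row does not reach only later rows make up. The controller multiplies each number of a shift by 0.2 m and each number of a turn by 1.5 rad. A row lasts 1/10 s, in which the tool goes at most 50 mm and 8.59 degrees, less where a joint would pass 70% of its speed; a pose out of reach is approached as far as the arm can. A call with a number of a shift or a turn outside -1 to 1 is refused whole. A call with a gripper value outside its range is refused whole. The fingers move at their own pace and stop on an object; "grip_force" is the grip in N (left out, the last holds). Time passes only in rows, so rows that repeat a pose let the fingers close. It gives the time, the measured TCP pose, the force, the opening and the grip force at its end, in the units of the state.
- env.get_obs(): the state, without advancing time (a new reading comes with each control period).
- viewer.read_camera(name): name is "side" or "top" or "wrist"; returns the picture (420x560x3 uint8, red, green, blue); there is no depth.
- viewer.get_calibration(name): a dict with "fov_y" (degrees; the focal length in pixels is half the picture's height over the tangent of half this angle, whatever the lens; pixels are square), "cx", "cy" (the principal point, pixels), "position" and "orientation" of the camera in the world. Camera axes: x right, y up, looking along -z (the intrinsics and any distortion apply to the point x, -y, -z); pixel columns grow to the right and rows downward; lengths in m; the calibration is good to about 2 mm. A picture is of the moment at which its call begins: read the wrist's pose just before it. get_calibration takes no time and is no camera call; for the wrist camera it gives the pose at the moment of the call.
- env.sign_off(): hands the job in; it is judged then, once.
Trained networks look in the newest picture that a camera, given by its name, has taken for a name from the list of things; names that differ only in an ending like _2 or _b are one class to them, and where a whole thing is asked for, a point or a joint stands for the part that bears it (a point fixed in the world has none). Each returns a list of dicts, best first, with "conf" (0 to 1); they miss things now and then, are a little off and sometimes report something else, mostly with a low value. They report only what shows in the picture. A call takes as long as a camera call. They do not tell look-alikes from the thing itself.
- boxes_of(camera, target): "location" ([column, row] in pixels, amid what is visible of it).
- masks_of(camera, target): "pixels" (420x560 bool, what is visible of it) and "location" ([column, row] in pixels, amid what is visible of it).
The state is a dict: "time_s": time; "qpos": joint angles; "joint_velocities": joint speeds; "effort": joint torques, N m; "tool_pos": TCP position; "tool_rot": TCP orientation; "force": force on the tool from outside, world axes, zero at the start; "wrist_torque": the same for the moment, N m; "grip_width": finger opening in m; "grasp_force": force on a finger pad.
Only numpy, scipy, OpenCV 4.12 (cv2) and the standard library are available. Lean on these libraries where they do the work, as an engineer would, in place of code of your own. Each camera call takes 0.05 s, during which the arm holds its last target. There are 200 camera calls.

TASK

Pick up the loose parallel-sided spacer block (not the tapered wedge) and stand it upright in the drilling jig, in the gap behind the aluminium plate on the side where that gap is wide enough for it, squarely in front of the shorter stop block (the one whose front is set back), and let go of it. Then push the middle of the plate's front edge with the fingertips until the plate stops flush against both the spacer and the longer stop block, and finish while still holding it pressed there firmly. Leave the wedge, the two tins and the marker where they are.

Things in the scene. Friction and masses are not known exactly. Their poses are not given: they have to be found in the camera images.
- jig: fixed drilling jig: dark steel base plate 150 (x) x 190 (y) x 12 mm thick; origin at the centre of its underside, on the bench. Its +x points from the plate toward the two stop blocks, which stand side by side along y at its back, 34 mm apart (30 mm high, their backs level at x = +65 mm). It may be turned up to about 0.3 rad.
- long_stop: fixed steel stop block on the jig base, 44 (x) x 50 (y) x 30 mm high, on the left or right half of the jig (y about +42 or -42 mm in the jig frame); origin at the middle of its back edge on the base top; axes as the jig. The gap between it and the plate starts at only 5 to 9 mm: too narrow for the spacer.
- long_stop_face (a point): centre of the lower edge of the long stop's front face (the face toward the plate), on the base top; axes as the jig
- short_stop_face (a point): centre of the lower edge of the front face of the short stop, on the base top; axes as the jig. The short stop is a fixed steel block 28 (x) x 50 (y) x 30 mm high on the other half of the jig; its front face lies 16 mm farther back than the long stop's, so the gap in front of it starts 21 to 25 mm wide: wide enough for the spacer, which exactly makes up the step.
- tile: the plate: loose aluminium slab 50 (x) x 130 (y) x 25 mm thick with two 11 mm through holes, 0.25 to 0.46 kg, lying on the jig base in front of both stops; origin at the centre of its underside; axes about those of the jig (turned at most 0.04 rad from them). Sliding it (and the spacer with it) over the base takes up to about 8 N; against the stops it does not yield, so a push of some 15 N seats it surely.
- tile_back (a point): middle of the plate's back face (toward the stops), half-way up; it moves with the plate
- tile_center (a point): centre of the plate; its front face is 25 mm from here toward -x of the plate
- spacer: the loose steel spacer, same block as spacer_center; origin at the centre of its underside
- spacer_center (a point): centre (half-way up) of the loose parallel-sided steel spacer block, 16 (its x) x 44 (its y) x 60 mm high (z), 0.24 kg, standing upright on the bench to the left or right of the jig. Its 16 mm thickness must lie along the jig's x; front and back are alike. In the jig it stands about 30 mm taller than the stops and plate, and can be gripped there across its 16 mm.
- wedge_center (a point): centre (half-way up) of the loose steel wedge, 44 mm wide, 60 mm high, tapering from 30 mm thick at the foot to 10 mm at the top; it stands on the bench on the other side of the jig. Leave it alone.
- rivet_tin_center (a point): centre of a low blue tin, 61 mm across, 37 mm high; leave it alone
- grease_tin_center (a point): centre of a red tin, 69 mm across, 61 mm high; leave it alone
- marker_center (a point): centre of a white and red marker pen, 127 mm long, 17 mm thick, lying on the bench; leave it alone
Things that resemble listed ones, but are neither listed nor needed, are in the scene too. Leave any orange look-alike of the spacer alone. Of the things that look like the tile, the larger one is meant.

How it is judged:
By the outcome, as a careful person would: the job done as asked, in the order asked, and still so for the second after the job is handed in, while the arm keeps its last pose, push and grip.
It also fails if it takes over 51 s, if anything falls off the work surface, if the arm or the gripper's body presses on something with over 40 N, if the wrist force passes 120 N, or if a joint passes its speed limit or range.

## Working session

There is one attempt and no reset: what is moved stays moved. The work goes in short steps, Python scripts to look and compute and a tool call to move; the robot and the scene stay as the last step left them, time stands still between calls to the robot, and variables do not carry over. Pictures are saved under pics/ and viewed, at most 10 in all, crops included, and the job is handed in when it is done.

Besides the shell and the picture viewer there is one more tool, called after ">>>" by a JSON object that holds its "api" and its "payload". apply_moves: Moves the arm, as the interface text tells. Shifts and turns lie within -1 to 1; 1 stands for 0.2 m of shift or 1.5 rad of turn. Its arguments: {"type":"object","properties":{"moves":{"type":"array","items":{"type":"array","items":{"type":"number","minimum":-1,"maximum":1}}},"grip_force":{"type":"number"}},"required":["moves"]}

```bash
mkdir -p pics
cat > h.py <<'E'
import numpy as np, cv2
from cell import env, viewer, boxes_of, masks_of
from scipy.spatial.transform import Rotation as R
def cal(n):
    c=viewer.get_calibration(n); return c
def snap(n,f):
    im=viewer.read_camera(n); cv2.imwrite('pics/'+f,im[:,:,::-1]); return im
E
python3 - <<'E'
from h import *
for n in ['side','top','wrist']:
    print(n,cal(n))
a=snap('top','top0.png'); b=snap('side','side0.png')
for t in ['jig','long_stop','tile','spacer','wedge_center','rivet_tin_center','grease_tin_center','marker_center','short_stop_face','long_stop_face','tile_center','tile_back','spacer_center']:
    for c in ['top','side']:
        print(c,t,[(np.round(d['location']).tolist(),round(d['conf'],2)) for d in boxes_of(c,t)])
print(env.get_obs())
E
```

```text
side {'fov_y': 57.90599279562573, 'cx': 275.1346882941203, 'cy': 206.81708647266709, 'position': array([ 0.31436973, -0.77669554,  0.44114327]), 'orientation': array([ 6.41874764e+01,  1.34716087e-02, -1.40623206e+01])}
top {'fov_y': 44.88875046227831, 'cx': 272.90907752669654, 'cy': 198.197269572675, 'position': array([ 0.35359787, -0.00800025,  1.15251642]), 'orientation': array([  8.02128799,  -0.71109517, -90.86293776])}
wrist {'fov_y': 61.86736661442425, 'cx': 280.48097975165143, 'cy': 209.7940333095046, 'position': array([ 0.21495687, -0.61834971,  0.38342468]), 'orientation': array([-15.15289392,   0.14878594, -77.14284434])}
top jig [([258.0, 215.0], 0.93), ([248.0, 203.0], 0.53)]
side jig [([262.0, 234.0], 0.74)]
top long_stop [([237.0, 177.0], 0.65)]
side long_stop [([292.0, 206.0], 0.87)]
top tile [([249.0, 202.0], 0.58), ([340.0, 170.0], 0.58)]
side tile [([271.0, 218.0], 0.92), ([330.0, 266.0], 0.57), ([260.0, 232.0], 0.56), ([299.0, 219.0], 0.17)]
top spacer [([419.0, 186.0], 0.81), ([358.0, 216.0], 0.68), ([396.0, 217.0], 0.66)]
side spacer [([347.0, 318.0], 0.77)]
top
[... 1101 characters left out ...]
me_s': 1.4, 'qpos': array([77.98553957, 18.39191644, -4.01690136, 83.10758675,  1.29403207,
       78.54054085, -3.25962201]), 'joint_velocities': array([-0.09050243, -0.06914126, -0.03561737,  0.07541135, -0.03413876,
        0.10522615,  0.04422547]), 'effort': array([-3.53688920e-04, -4.91090870e+01, -4.03283536e-01, -3.12759984e+01,
       -6.36405009e-02,  3.37739883e-02,  7.36536003e-05]), 'tool_pos': array([ 0.14424425, -0.63381848,  0.1921864 ]), 'tool_rot': array([1.79994962e+02, 1.51173631e-03, 1.28242035e+01]), 'force': array([ 0.66002221,  0.12620186, -0.78303564]), 'wrist_torque': array([0.00312258, 0.00711334, 0.00379824]), 'grasp_force': 0.0, 'grip_width': 0.08702219913298578}
```

View pics/top0.png

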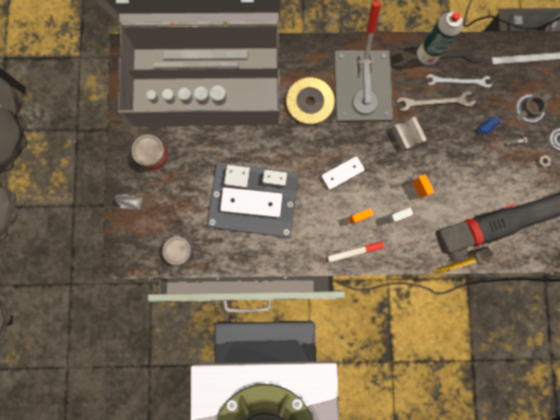

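View pics/side0.png

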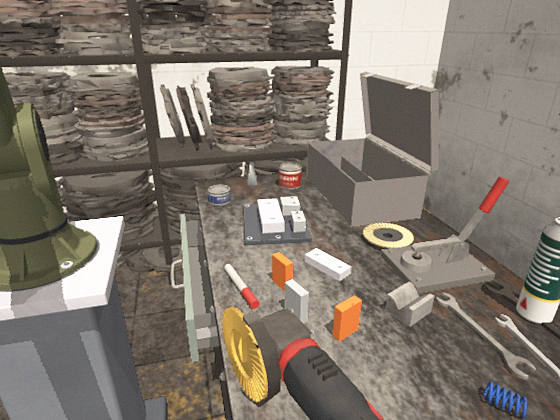

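The candidates for the spacer, by top-view pixel, are the orange block (362,216), the steel block (402,214) and the orange block (424,186); the tapered wedge stands at (130,202). I choose the steel block, which is at (296,300) in the side view. In the jig, the long stop is at (237,176) and the short stop at (275,177). The smaller white plate at (343,172) is a decoy.

```bash
cat >> h.py <<'E'
def ray(n,px,c=None):
    c=c or cal(n); f=210/np.tan(np.radians(c['fov_y']/2))
    px=np.atleast_2d(px).astype(float)
    d=np.c_[(px[:,0]-c['cx'])/f,-(px[:,1]-c['cy'])/f,-np.ones(len(px))]
    return c['position'],R.from_euler('xyz',c['orientation'],degrees=True).apply(d)
def onz(n,px,z,c=None):
    p,d=ray(n,px,c); return p+d*((z-p[2])/d[:,2])[:,None]
def proj(n,P,c=None):
    c=c or cal(n); f=210/np.tan(np.radians(c['fov_y']/2))
    q=R.from_euler('xyz',c['orientation'],degrees=True).inv().apply(np.atleast_2d(P)-c['position'])
    return np.c_[c['cx']+f*q[:,0]/-q[:,2],c['cy']-f*q[:,1]/-q[:,2]]
E
python3 - <<'E'
from h import *
print(proj('side',[[.4,-.1,0]]))
for n,px,z in [('spacer top',(402,214),.06),('long',(237,170),.042),('short',(275,177),.042),('tile',(250,203),.037),('jig',(254,200),.012),('dec',(343,172),.03)]:
    print(n,onz('top',px,z).round(3))
for n,px,z in [('spacer',(296,300),.03),('tile',(270,213),.037),('short',(298,214),.042)]:
    print('side',n,onz('side',px,z).round(3))
a=viewer.read_camera('top');b=viewer.read_camera('side')
A=cv2.resize(a[150:250,120:440],None,fx=2.5,fy=2.5,interpolation=cv2.INTER_CUBIC)
B=cv2.resize(b[180:350,190:390],None,fx=2,fy=2,interpolation=cv2.INTER_CUBIC)
o=np.zeros((600,800,3),np.uint8);o[:250]=A;o[255:595,:400]=B;cv2.imwrite('pics/crop1.png',o[:,:,::-1])
E
```

```text
[[236.66537885 255.23327617]]
spacer top [[ 0.469 -0.303  0.06 ]]
long [[0.574 0.055 0.042]]
short [[ 0.557 -0.029  0.042]]
tile [[0.501 0.027 0.037]]
jig [[0.511 0.018 0.012]]
dec [[ 0.569 -0.183  0.03 ]]
side spacer [[ 0.468 -0.303  0.03 ]]
side tile [[0.497 0.004 0.037]]
side short [[ 0.557 -0.026  0.042]]
```

View pics/crop1.png

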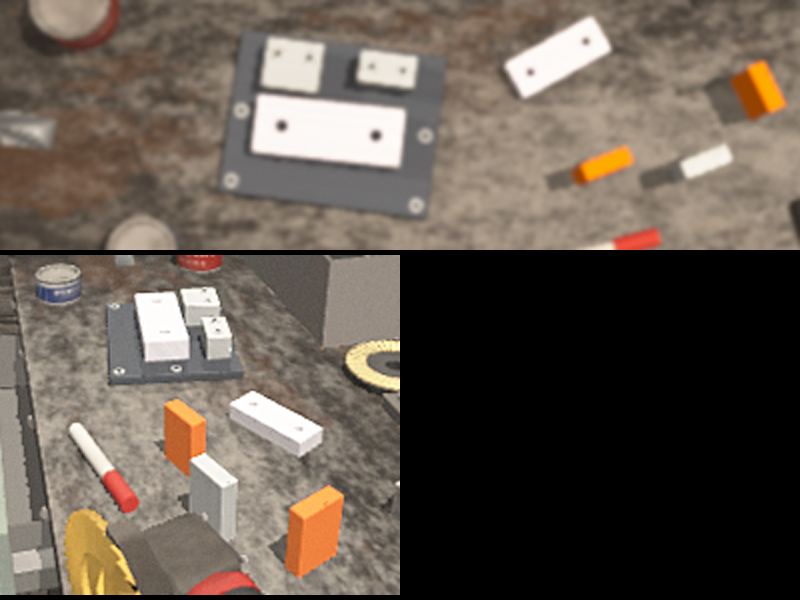

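```bash
cat >> h.py <<'E'
def goal(xyz,yaw,frac=1.,start=None):
    o=env.get_obs(); p=np.array(o['tool_pos']); r=R.from_euler('xyz',o['tool_rot'],degrees=True)
    d=r.inv().apply(np.array(xyz)-p); w=(r.inv()*R.from_euler('xyz',[180,0,yaw],degrees=True)).as_rotvec()
    print('shift',(d/.2).round(3),'turn',(w/1.5).round(3),'rows',np.linalg.norm(d)/.05,np.degrees(np.linalg.norm(w))/8.59)
E
python3 - <<'E'
from h import *
goal([.30,-.46,.24],60)
e=onz('top',np.array([[120+680/2.5,150+175/2.5],[120+732/2.5,150+150/2.5],[120+245/2.5,150+33/2.5],[120+445/2.5,150+58/2.5]]),.06); d=e[1]-e[0];print(np.degrees(np.arctan2(d[1],d[0])))
d=e[3]-e[2];print(np.degrees(np.arctan2(d[1],d[0])))
E
```

```text
shift [ 0.952 -0.675 -0.239] turn [ 0.     0.    -0.549] rows 4.76510526318376 5.4920202109861735
-65.46017742583702
-97.97455964640916
```

>>> {"api": "apply_moves", "payload": {"moves": [[0.25,-0.17,-0.12,0,0,-0.1,0.6],[0.5,-0.34,-0.24,0,0,-0.2,0.6],[0.75,-0.5,-0.24,0,0,-0.35,0.6],[0.952,-0.675,-0.24,0,0,-0.5,0.6],[0.952,-0.675,-0.24,0,0,-0.55,0.6],[0.952,-0.675,-0.24,0,0,-0.55,0.6],[0.952,-0.675,-0.24,0,0,-0.55,0.6]]}}

```text
time_s: 2.2
tool_pos: [0.301, -0.4591, 0.2408]
tool_rot: [180.0, 0.1, 60.3]
force: [0.4, -0.3, -1.0]
grip_width: 0.0529
grasp_force: 0.0
```

Run:
```python
from h import *
print(env.get_obs()['tool_pos'],env.get_obs()['tool_rot'])
goal([.469,-.303,.2],114.5)
```

```text
[ 0.30098659 -0.4590691   0.24075208] [1.79956761e+02 6.33488879e-02 6.02658485e+01]
shift [1.094 0.342 0.203] turn [ 0.     0.001 -0.631] rows 4.658188563339085 6.313641180278282
```

>>> {"api": "apply_moves", "payload": {"moves": [[0.25,0.08,0,0,0,-0.1,0.6],[0.5,0.16,0,0,0,-0.2,0.6],[0.75,0.25,0.1,0,0,-0.3,0.6],[1.0,0.34,0.2,0,0,-0.4,0.6],[1.0,0.34,0.2,0,0,-0.5,0.6],[1.0,0.34,0.2,0,0,-0.63,0.6],[1.0,0.34,0.2,0,0,-0.63,0.6],[1.0,0.34,0.2,0,0,-0.63,0.6],[1.0,0.34,0.2,0,0,-0.63,0.6]]}}

```text
time_s: 3.1
tool_pos: [0.4579, -0.3217, 0.2]
tool_rot: [-180.0, -0.0, 114.0]
force: [-0.5, 0.8, -0.3]
grip_width: 0.0521
grasp_force: 0.0
```

Run:
```python
from h import *
c=cal('wrist'); im=snap('wrist','w1.png'); np.save('w1c.npy',c,allow_pickle=True)
print(env.get_obs()['tool_pos'],env.get_obs()['tool_rot'],proj('wrist',[[.469,-.303,.06],[.469,-.303,0]],c))
for m in masks_of('wrist','spacer'):
    k=m['pixels']; print(m['conf'],m['location'],k.sum(),im[k].mean(0),cv2.minAreaRect(np.argwhere(k)[:,::-1].astype(np.float32)))
```

```text
[ 0.45805717 -0.32147885  0.20006798] [-1.79989421e+02  4.42317418e-03  1.14019534e+02] [[297.87111921 177.44039986]
 [295.23902964 168.18845464]]
0.85 [298.1, 175.6] 913 [211.14457831 207.05257393 201.23658269] ((298.3441162109375, 176.52645874023438), (18.713947296142578, 50.84978485107422), 4.39870548248291)
0.81 [324.2, 242.6] 1013 [185.68213228 103.94274432  22.89733465] ((329.0, 246.0), (34.0, 42.0), 90.0)
0.59 [333.9, 94.3] 1193 [192.46269908  93.92539816  18.80972339] ((335.2786865234375, 92.93443298339844), (24.44465446472168, 51.60538101196289), 5.19442892074585)
```

View pics/w1.png

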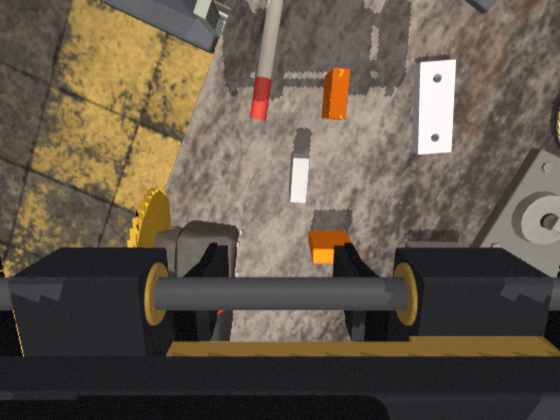

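Run:
```python
from h import *
c=cal('wrist')
im=viewer.read_camera('wrist'); 
k=masks_of('wrist','spacer')[0]['pixels']
g=(im.astype(int).min(2)>150).astype(np.uint8); g[:140]=0;g[215:]=0;g[:,:280]=0;g[:,320:]=0
for kk in (g,k.astype(np.uint8)):
    pts=np.argwhere(kk>0)[:,::-1]
    P=onz('wrist',pts,.06,c)[:,:2]*1000
    (cx,cy),wh,a=cv2.minAreaRect(P.astype(np.float32)); print(cx,cy,wh,a, P.mean(0), kk.sum())
    w,v=np.linalg.eigh(np.cov(P.T)); print(np.degrees(np.arctan2(v[1],v[0])),np.sqrt(w*12))
b=cv2.resize(im[130:220,240:360],None,fx=5,fy=5,interpolation=cv2.INTER_CUBIC);cv2.imwrite('pics/c2.png',b[:,:,::-1])
```

```text
474.44708251953125 -296.8546142578125 (27.324737548828125, 63.649330139160156) 21.234512329101562 [ 471.72135454 -302.18047903] 832
[-166.9982567  103.0017433] [18.41308795 51.62703651]
469.349609375 -302.60382080078125 (19.178241729736328, 48.47842788696289) 24.087732315063477 [ 469.16533433 -302.12695918] 922
[-157.62997335  112.37002665] [17.7119857 47.1735026]
```

View pics/c2.png

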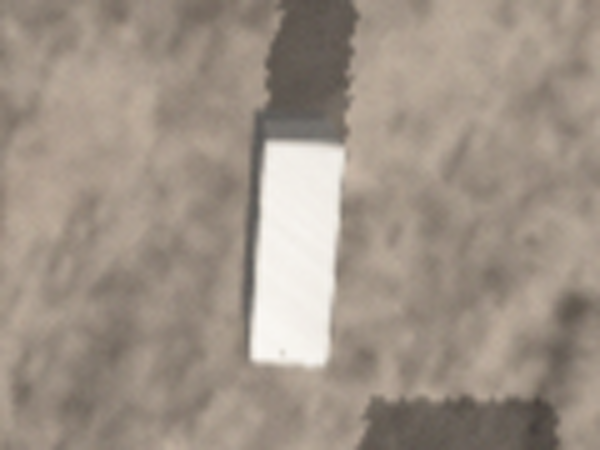

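Run:
```python
from h import *
c=cal('wrist')
q=np.array([[265,140],[345,143],[328,365],[250,360]])/5+[240,130]-.3
P=onz('wrist',q,.06,c)[:,:2]*1000; print(P.round(1),P.mean(0))
for i,j in [(0,3),(1,2),(1,0),(2,3)]:
    d=P[i]-P[j]; print(np.degrees(np.arctan2(d[1],d[0])),np.linalg.norm(d))
ct=P.mean(0)/1000; a=np.radians(114)
for z in (.0,.06,.1):
    G=onz('wrist',[[237,225],[200,222],[160,190]],z,c)[:,:2]-ct
    print(z,(G@np.array([[np.cos(a),np.sin(a)],[np.sin(a),-np.cos(a)]]).T).round(3))
print('side',[onz('side',[[270,320]],z).round(3) for z in (0.05,.1)])
```

```text
[[ 457.  -287.1]
 [ 471.1 -281.5]
 [ 486.6 -321.9]
 [ 472.3 -327.3]] [ 471.74096476 -304.45991332]
110.77767146545573 42.91503974118304
110.98309735544952 43.35244246211846
22.02143292782673 15.150545447163227
20.372305462401012 15.302792615072315
0.0 [[-0.064 -0.069]
 [-0.061 -0.112]
 [-0.023 -0.155]]
0.06 [[-0.045 -0.061]
 [-0.042 -0.098]
 [-0.01  -0.134]]
0.1 [[-0.032 -0.056]
 [-0.03  -0.088]
 [-0.001 -0.121]]
side [array([[ 0.411, -0.36 ,  0.05 ]]), array([[ 0.399, -0.413,  0.1  ]])]
```

Run:
```python
from h import *
goal([.4717,-.3045,.12],111);goal([.4717,-.3045,.040],111)
```

```text
shift [0.048 0.094 0.401] turn [-0.     0.     0.037] rows 1.6587359086951292 0.3657101833713067
shift [0.048 0.094 0.801] turn [-0.     0.     0.037] rows 3.231834941950871 0.3657101833713067
```

>>> {"api": "apply_moves", "payload": {"moves": [[0.048,0.094,0,0,0,0.037,0.6],[0.048,0.094,0.2,0,0,0.037,0.6],[0.048,0.094,0.4,0,0,0.037,0.6],[0.048,0.094,0.5,0,0,0.037,0.6],[0.048,0.094,0.6,0,0,0.037,0.6],[0.048,0.094,0.7,0,0,0.037,0.6],[0.048,0.094,0.8,0,0,0.037,0.6],[0.048,0.094,0.8,0,0,0.037,0.6]]}}

```text
time_s: 4.1
tool_pos: [0.4696, -0.3029, 0.0375]
tool_rot: [-179.8, -0.3, 111.0]
force: [-1.6, -0.7, 0.2]
grip_width: 0.0523
grasp_force: 0.0
```

>>> {"api": "apply_moves", "payload": {"moves": [[0,0,0,0,0,0,0.3],[0,0,0,0,0,0,0.15],[0,0,0,0,0,0,0],[0,0,0,0,0,0,0],[0,0,0,0,0,0,0],[0,0,0,0,0,0,0],[0,0,0,0,0,0,0]], "grip_force": 30}}

```text
time_s: 4.8
tool_pos: [0.4718, -0.3041, 0.0403]
tool_rot: [-180.0, 0.0, 111.1]
force: [0.6, 0.7, 0.1]
grip_width: 0.0051
grasp_force: 0.0
```

>>> {"api": "apply_moves", "payload": {"moves": [[0,0,-0.1,0,0,0,0],[0,0,-0.3,0,0,0,0],[0,0,-0.5,0,0,0,0],[0,0,-0.7,0,0,0,0],[0,0,-0.85,0,0,0,0],[0,0,-0.85,0,0,0,0]]}}

```text
time_s: 5.4
tool_pos: [0.4744, -0.3053, 0.2154]
tool_rot: [179.7, 0.4, 111.1]
force: [1.0, 0.4, -0.3]
grip_width: 0.0002
grasp_force: 0.0
```

Run:
```python
from h import *
goal([.49,-.14,.21],100)
# jig estimates from top
```

```text
shift [0.744 0.369 0.023] turn [0.004 0.005 0.129] rows 3.3229416420130122 1.288660261157036
```

Run:
```python
from h import *
c=cal('wrist'); im=snap('wrist','w2.png'); print(env.get_obs()['tool_pos'],proj('wrist',[[.4717,-.3045,.06]],c))
for m in masks_of('wrist','spacer'):
    k=m['pixels']; print(m['conf'],m['location'],k.sum(),im[k].mean(0))
snap('side','s2.png')
```

```text
[ 0.47311209 -0.30465052  0.21255282] [[276.41097719 184.28543598]]
0.7 [304.1, 97.8] 960 [215.26354167 119.89895833  28.12604167]
0.69 [312.7, 241.3] 665 [169.95037594  82.32330827  17.71879699]
0.56 [276.5, 179.8] 707 [228.94625177 226.01838755 221.4950495 ]
```

View pics/w2.png

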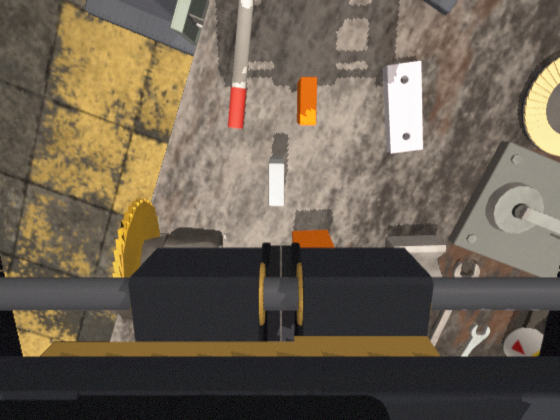

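Run:
```python
from h import *
im=cv2.imread('pics/s2.png'); p=env.get_obs()['tool_pos']
P=[p,p+[0,0,.07],[.4717,-.3045,.06],[.4717,-.3045,0]]
q=proj('side',P); print(q); print('wrist tcp',proj('wrist',[p]))
for a in q: cv2.drawMarker(im,tuple(int(v) for v in a.round()),(0,255,0),cv2.MARKER_CROSS,9,1)
o=cv2.resize(im[110:360,180:420],(720,600+0)[:2] if 0 else None,fx=2.4,fy=2.4,interpolation=cv2.INTER_CUBIC); cv2.imwrite('pics/s2c.png',o)
```

```text
[[300.96196607 201.55524647]
 [302.47021144 155.05041127]
 [298.65905113 285.50482908]
 [297.70539078 314.38046229]]
wrist tcp [[278.95744216 240.36549315]]
```

View pics/s2c.png

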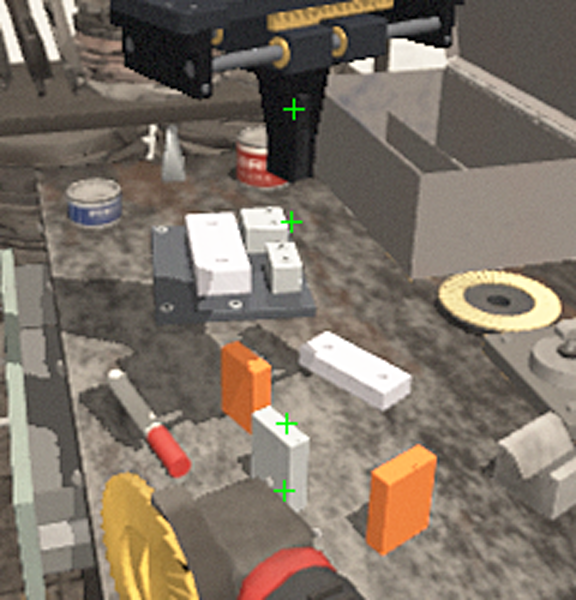

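Run:
```python
from h import *
im=cv2.imread('pics/w2.png')
g=cv2.cvtColor(im,cv2.COLOR_BGR2GRAY)
for r in range(232,345,5): print(r,g[r,256:308:3])
p=env.get_obs()['tool_pos']
for dz in (-.02,0,.026,.05,.08):print(dz,proj('wrist',[p+[0,0,dz]]))
```

```text
232 [174 183 166 180 162 152 158 169 172 171 176 148  95 102 103 101 103 102]
237 [176 185 181 171 170 166 175 179 169 162 145 145  99 104 101 104 102 104]
242 [179 177 166 111 121 165 163 169 161 128 144 154  89  64  87 104 105 104]
247 [110 111  39  16  25  30  31  25  85  29  21  25  20  22  24  74  75  74]
252 [30 36 27 18 17 33 32 32 78 32 23 26 19 19 22 32 33 38]
257 [32 36 21 18 19 29 28 32 73 31 36 31 18 20 20 33 32 34]
262 [37 39 56 18 13 26 25 32 85 29 28 33 22 20 40 35 40 32]
267 [ 32  47 117  45  30  23  33  34  77  28  30  21  30  22  91 100  34  31]
272 [ 35  68 120  54  34  32  27  26  76  26  33  30  26  21  94  99  33  33]
277 [ 39  93 131  59  57  52  55  53  69  52  54  44  46  44  88 106  42  39]
282 [ 47 121 137  79  83  76  75  81  65  67  62  61  63  68  90 116  48  46]
287 [ 44 128 141  92  90  91  89  90  73  73  72  70  69  69  81 114  39  45]
292 [ 46 153 133  91  96  99  96  88  76  75  76  76  75  78  90 123  39  46]
297 [ 43 151 137  88  84  90  90  87  91  86  76  76  76  76  80 130  43  42]
302 [ 45 144 138  84  85  83  82  82  80  74  72  71  73  72  78 143  41  45]
307 [ 43 137 130  73  74  73  73  73  78  72  68  69  66  66  80 135  42  45]
312 [ 40 133 131  41  30  34  36  38  93  35  35  38  36  14  85 121  44  42]
317 [ 43 102 116  31  39  35  39  37  96  37  34  32  38  22  91 124  40  43]
322 [ 45  77 110  23  36  33  34  33 100  33  35  38  38  10  88 105  43  46]
327 [ 46  31  24  14  34  34  30  38 103  65  58  37  67  16  23  23  46  45]
332 [39 20 27  9 35 33 36 46 98 65 68 69 67 20 14 27 43 45]
337 [ 48  34  29  22  38  36  36  36  83  65  65  67  71 108 106 106 106 106]
342 [ 99  98  94  94 101 107 108 104 108 107 102 105 106 108 107 107 109 109]
-0.02 [[279.06357805 229.52475976]]
0 [[278.95744216 240.36549315]]
0.026 [[278.78526819 257.95136581]]
0.05 [[278.57716366 279.20718929]]
0.08 [[278.21029015 316.67969787]]
```

The fingertips show about 25 mm above the reported TCP in both the side and wrist views, so they closed above the untouched block. I'll retry with that offset corrected.

Run:
```python
from h import *
goal([.4717,-.3045,.015],111)
```

```text
shift [-0.005  0.002  0.971] turn [-0.001 -0.001  0.001] rows 3.884857463077734 0.01103554372047095
```

>>> {"api": "apply_moves", "payload": {"moves": [[0,0,0,0,0,0,0.6],[0,0,0.2,0,0,0,0.6],[0,0,0.4,0,0,0,0.6],[0,0,0.5,0,0,0,0.6],[0,0,0.6,0,0,0,0.6],[0,0,0.7,0,0,0,0.6],[0,0,0.8,0,0,0,0.6],[0,0,0.88,0,0,0,0.6],[0,0,0.96,0,0,0,0.6],[0,0,0.97,0,0,0,0.6],[0,0,0.97,0,0,0,0.6]]}}

```text
time_s: 6.65
tool_pos: [0.4716, -0.3038, 0.0157]
tool_rot: [-180.0, -0.1, 111.1]
force: [-0.2, 0.1, 0.2]
grip_width: 0.0517
grasp_force: 0.0
```

>>> {"api": "apply_moves", "payload": {"moves": [[0,0,0,0,0,0,0.3],[0,0,0,0,0,0,0.15],[0,0,0,0,0,0,0],[0,0,0,0,0,0,0],[0,0,0,0,0,0,0],[0,0,0,0,0,0,0],[0,0,0,0,0,0,0]], "grip_force": 30}}

```text
time_s: 7.35
tool_pos: [0.4718, -0.3041, 0.0163]
tool_rot: [180.0, 0.0, 111.1]
force: [-0.3, 0.7, 0.5]
grip_width: 0.0157
grasp_force: 29.9
```

Run:
```python
from h import *
goal([.4718,-.304,.20],111);goal([.51,-.06,.20],82)
```

```text
shift [ 0.     0.    -0.919] turn [0.    0.    0.001] rows 3.6744313972705136 0.006497244801491118
shift [ 1.07   0.617 -0.919] turn [0.    0.    0.338] rows 6.157481017880242 3.382300031560101
```

>>> {"api": "apply_moves", "payload": {"moves": [[0,0,-0.1,0,0,0,0],[0,0,-0.3,0,0,0,0],[0,0,-0.5,0,0,0,0],[0,0,-0.7,0,0,0,0],[0.15,0.1,-0.92,0,0,0.05,0],[0.3,0.2,-0.92,0,0,0.1,0],[0.45,0.3,-0.92,0,0,0.15,0],[0.6,0.4,-0.92,0,0,0.2,0],[0.75,0.5,-0.92,0,0,0.25,0],[0.9,0.55,-0.92,0,0,0.3,0],[1.0,0.61,-0.92,0,0,0.338,0],[1.0,0.61,-0.92,0,0,0.338,0],[1.0,0.61,-0.92,0,0,0.338,0],[1.0,0.61,-0.92,0,0,0.338,0]]}}

```text
time_s: 8.75
tool_pos: [0.5133, -0.0749, 0.1997]
tool_rot: [-179.9, 0.0, 81.9]
force: [-0.3, -0.2, -2.8]
grip_width: 0.0155
grasp_force: 29.8
```

Run:
```python
from h import *
import pickle
c=cal('wrist'); im=snap('wrist','w3.png'); pickle.dump(c,open('w3.pkl','wb'))
print(env.get_obs()['tool_pos'],env.get_obs()['tool_rot'])
r={}
for t in ['tile','long_stop','short_stop_face','jig']:
  for m in masks_of('wrist',t):
    k=m['pixels']; print(t,m['conf'],m['location'],k.sum(),[np.round(v).tolist() for v in cv2.boxPoints(cv2.minAreaRect(np.argwhere(k)[:,::-1].astype(np.float32)))])
o=cv2.resize(im[20:260,120:440],None,fx=2.5,fy=2.5,interpolation=cv2.INTER_CUBIC); cv2.imwrite('pics/w3c.png',o[:,:,::-1])
```

```text
[ 0.51340383 -0.07503116  0.19972762] [-1.79955588e+02  2.27065121e-02  8.19005232e+01]
tile 0.75 [256.7, 84.1] 7370 [[228.0, 12.0], [283.0, 12.0], [284.0, 155.0], [229.0, 156.0]]
tile 0.7 [328.5, 242.3] 611 [[308.0, 243.0], [333.0, 225.0], [349.0, 248.0], [324.0, 266.0]]
long_stop 0.85 [314.4, 41.8] 3017 [[289.0, 75.0], [291.0, 11.0], [340.0, 12.0], [338.0, 76.0]]
long_stop 0.54 [233.2, 98.1] 14417 [[192.0, 0.0], [345.0, 0.0], [345.0, 182.0], [192.0, 182.0]]
short_stop_face 0.84 [318.4, 138.4] 1534 [[304.0, 109.0], [334.0, 109.0], [334.0, 160.0], [304.0, 160.0]]
short_stop_face 0.56 [256.4, 83.5] 7347 [[227.0, 14.0], [282.0, 11.0], [289.0, 156.0], [234.0, 158.0]]
jig 0.95 [233.1, 96.7] 14217 [[192.0, 0.0], [346.0, 0.0], [346.0, 182.0], [192.0, 182.0]]
jig 0.37 [259.4, 80.2] 7221 [[227.0, 13.0], [282.0, 12.0], [285.0, 155.0], [230.0, 156.0]]
```

View pics/w3c.png

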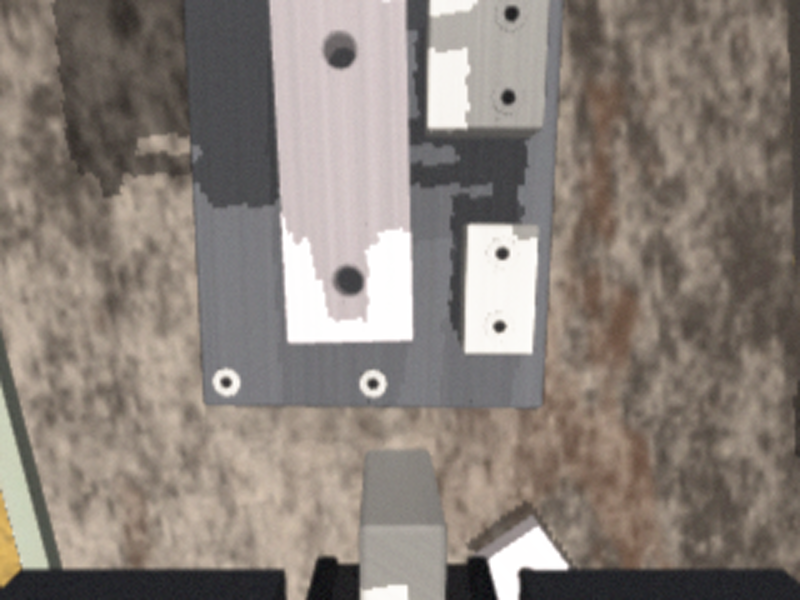

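Run:
```python
from h import *
import pickle
c=pickle.load(open('w3.pkl','rb'))
def L(pts,z): return onz('wrist',np.array(pts,float)/2.5+[119.8,19.8],z,c)[:,:2]*1000
def ang(a,b): d=b-a; return np.degrees(np.arctan2(d[1],d[0])).round(2),np.linalg.norm(d).round(1)
ss=L([[468,225],[537,228],[533,353],[465,352]],.042); print('short',ss.round(1),ss.mean(0),'front ang',ang(ss[3],ss[0]),'back',ang(ss[2],ss[1]),ang(ss[0],ss[1]),ang(ss[3],ss[2]))
t=L([[270,0],[407,0],[413,340],[287,342]],.037); print('tile',t.round(1),'back',ang(t[2],t[1]),'front',ang(t[3],t[0]),'end',ang(t[3],t[2]))
l=L([[428,128],[543,130]],.042); print('long',l.round(1),ang(l[0],l[1]))
j=L([[205,405],[541,407],[560,0],[186,0]],.012); print('jig',j.round(1),ang(j[0],j[1]),ang(j[1],j[2]),ang(j[0],j[3]))
b=L([[365,452],[428,452]],.183);bt=L([[360,523],[445,523]],.243); print('block',b.round(1),b.mean(0),bt.round(1),bt.mean(0))
```

```text
short [[550.4  -3.7]
 [576.5  -8.5]
 [570.2 -56.1]
 [543.3 -51.9]] [560.09411025 -30.0486227 ] front ang (np.float64(81.7), np.float64(48.7)) back (np.float64(82.38), np.float64(48.0)) (np.float64(-10.43), np.float64(26.6)) (np.float64(-8.88), np.float64(27.1))
tile [[488.5  85.1]
 [538.1  78.1]
 [523.4 -44.9]
 [473.  -38.5]] back (np.float64(83.18), np.float64(123.8)) front (np.float64(82.86), np.float64(124.6)) end (np.float64(-7.13), np.float64(50.8))
long [[539.8  33. ]
 [582.3  26.3]] (np.float64(-8.96), np.float64(43.0))
jig [[428.9 -63.1]
 [575.2 -84.6]
 [598.5  75.5]
 [453.4  96. ]] (np.float64(-8.38), np.float64(147.9)) (np.float64(81.72), np.float64(161.8)) (np.float64(81.24), np.float64(160.9))
block [[508.4 -53.7]
 [523.7 -55.9]] [516.09270493 -54.76991704] [[510.2 -52.4]
 [525.2 -54.5]] [517.69354946 -53.42101912]
```

Run:
```python
from h import *
goal([.5358,-.0256,.068],81.8)
```

```text
shift [0.257 0.076 0.66 ] turn [-0.     0.     0.002] rows 2.849125746016861 0.015253029124023132
```

>>> {"api": "apply_moves", "payload": {"moves": [[0.13,0.04,0,0,0,0,0],[0.257,0.076,0,0,0,0,0],[0.257,0.076,0.2,0,0,0,0],[0.257,0.076,0.35,0,0,0,0],[0.257,0.076,0.5,0,0,0,0],[0.257,0.076,0.6,0,0,0,0],[0.257,0.076,0.66,0,0,0,0],[0.257,0.076,0.66,0,0,0,0],[0.257,0.076,0.66,0,0,0,0]]}}

```text
time_s: 9.9
tool_pos: [0.5367, -0.0249, 0.0689]
tool_rot: [179.9, -0.0, 82.0]
force: [0.0, -0.5, -1.3]
grip_width: 0.0159
grasp_force: 29.8
```

Run:
```python
from h import *
im=snap('wrist','w4.png'); s=snap('side','s4.png'); o=env.get_obs();print(o['tool_pos'],o['tool_rot'],o['force'])
a=cv2.resize(im[0:300,160:440],None,fx=2,fy=2,interpolation=cv2.INTER_CUBIC)[:600]
b=cv2.resize(s[170:270,240:340],None,fx=2.3,fy=2.3,interpolation=cv2.INTER_CUBIC)
c=np.zeros((600,800,3),np.uint8);c[:600,:560]=a;c[:230,565:795]=b;cv2.imwrite('pics/v4.png',c[:,:,::-1])
```

```text
[ 0.53724853 -0.02481801  0.06956825] [1.79852354e+02 6.01833083e-03 8.19990998e+01] [ 0.29217969  0.99772653 -1.79810036]
```

View pics/v4.png

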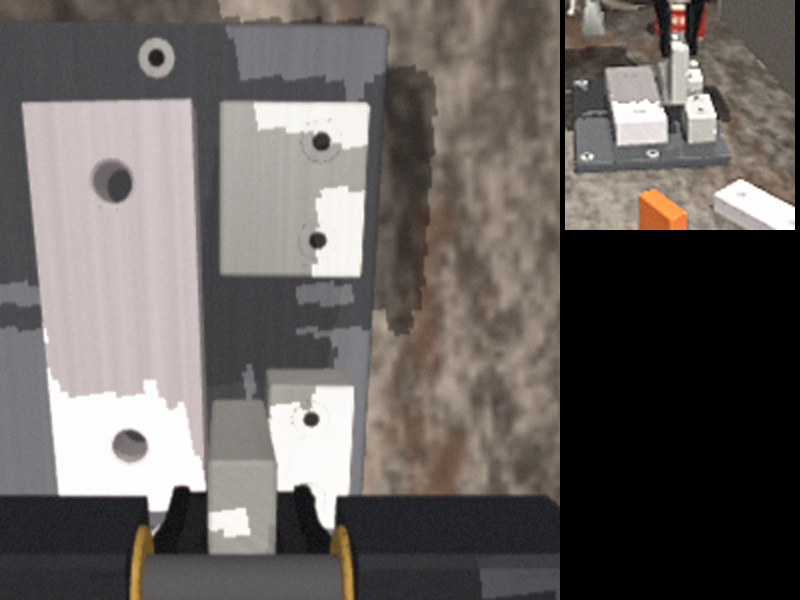

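The wrist view shows the block's lower end (columns 213–263) centred in the gap between the plate (206) and the short stop (268), so I'll lower it.

>>> {"api": "apply_moves", "payload": {"moves": [[0,0,0.0,0,0,0,0],[0,0,0.02,0,0,0,0],[0,0,0.05,0,0,0,0],[0,0,0.08,0,0,0,0],[0,0,0.1,0,0,0,0],[0,0,0.11,0,0,0,0]]}}

```text
time_s: 10.6
tool_pos: [0.5354, -0.0247, 0.0453]
tool_rot: [-179.9, -0.0, 82.0]
force: [0.3, 0.2, -2.6]
grip_width: 0.0153
grasp_force: 29.8
```

>>> {"api": "apply_moves", "payload": {"moves": [[0,0,0.03,0,0,0,0],[0,0,0.05,0,0,0,0],[0,0,0.065,0,0,0,0],[0,0,0.075,0,0,0,0],[0,0,0.082,0,0,0,0],[0,0,0.084,0,0,0,0],[0,0,0.084,0,0,0,0]]}}

```text
time_s: 11.3
tool_pos: [0.536, -0.0247, 0.0294]
tool_rot: [180.0, 0.0, 82.0]
force: [-0.4, -0.0, -1.4]
grip_width: 0.0158
grasp_force: 29.8
```

>>> {"api": "apply_moves", "payload": {"moves": [[0,0,0.005,0,0,0,0],[0,0,0.007,0,0,0,0],[0,0,0.007,0,0,0,0]]}}

```text
time_s: 11.6
tool_pos: [0.5362, -0.0248, 0.0283]
tool_rot: [180.0, 0.0, 82.0]
force: [-0.5, -0.6, -0.2]
grip_width: 0.0155
grasp_force: 29.9
```

>>> {"api": "apply_moves", "payload": {"moves": [[0,0,0,0,0,0,0.25],[0,0,0,0,0,0,0.35],[0,0,0,0,0,0,0.4],[0,0,0,0,0,0,0.4],[0,0,-0.03,0,0,0,0.4],[0,0,-0.1,0,0,0,0.4],[0,0,-0.25,0,0,0,0.4],[0,0,-0.45,0,0,0,0.4],[0,0,-0.65,0,0,0,0.2],[0,0,-0.65,0,0,0,0.1],[0,0,-0.65,0,0,0,0]]}}

```text
time_s: 12.7
tool_pos: [0.537, -0.0248, 0.16]
tool_rot: [179.8, 0.0, 82.0]
force: [-0.6, 0.8, 0.1]
grip_width: 0.0187
grasp_force: 0.0
```

Run:
```python
from h import *
import pickle
c=cal('wrist'); im=snap('wrist','w5.png'); pickle.dump(c,open('w5.pkl','wb')); o=env.get_obs();print(o['tool_pos'],o['tool_rot'],o['force'])
for t in ['spacer','tile']:
  for m in masks_of('wrist',t):
    k=m['pixels']; print(t,m['conf'],m['location'],k.sum(),[np.round(v).tolist() for v in cv2.boxPoints(cv2.minAreaRect(np.argwhere(k)[:,::-1].astype(np.float32)))])
print(proj('wrist',[[.536,-.025,.072],[.536,-.025,.012]],c))
```

```text
[ 0.53593343 -0.02477787  0.15843017] [1.79958355e+02 3.52294112e-02 8.20125292e+01] [ 0.11001608  0.24059451 -0.55777676]
spacer 0.68 [279.2, 198.0] 1195 [[268.0, 168.0], [287.0, 168.0], [287.0, 229.0], [268.0, 229.0]]
[[277.38197464 204.5327789 ]
 [277.60806203 189.51955104]]
```

Run:
```python
from h import *
print(env.get_obs()['qpos'])
goal([.457,.0288,.159],172)
```

```text
[ 37.83414179   8.9364197  -41.35240322 100.88135879   6.16312231
  72.59326943 -13.02476418]
shift [ 0.211 -0.424 -0.009] turn [-1.000e-03 -1.000e-03 -1.047e+00] rows 1.8940173400144382 10.476328726770669
```

>>> {"api": "apply_moves", "payload": {"moves": [[0,0,-0.05,0,0,-0.1,0],[0.05,-0.1,-0.05,0,0,-0.2,0],[0.1,-0.2,-0.05,0,0,-0.3,0],[0.15,-0.3,0,0,0,-0.4,0],[0.211,-0.424,0,0,0,-0.5,0],[0.211,-0.424,0,0,0,-0.6,0],[0.211,-0.424,0,0,0,-0.7,0],[0.211,-0.424,0,0,0,-0.8,0],[0.211,-0.424,0,0,0,-0.9,0],[0.211,-0.424,0,0,0,-1.0,0],[0.211,-0.424,0,0,0,-1.0,0],[0.211,-0.424,0,0,0,-1.0,0]]}}

```text
time_s: 14.05
tool_pos: [0.4573, 0.029, 0.1572]
tool_rot: [180.0, -0.1, 167.8]
force: [0.8, -0.8, -0.2]
grip_width: 0.0005
grasp_force: 0.0
```

Run:
```python
from h import *
import pickle
print(env.get_obs()['qpos'],env.get_obs()['tool_pos'],env.get_obs()['tool_rot'])
goal([.457,.0288,-.005],172)
c=cal('wrist'); im=snap('wrist','w6.png'); pickle.dump(c,open('w6.pkl','wb'))
for t in ['spacer','tile','long_stop','short_stop_face']:
  for m in masks_of('wrist',t):
    k=m['pixels']; 
    if m['conf']<.4: continue
    B=cv2.boxPoints(cv2.minAreaRect(np.argwhere(k)[:,::-1].astype(np.float32))); print(t,m['conf'],m['location'],k.sum(),B.round().tolist(), onz('wrist',B,.037 if t=='tile' else .042,c)[:,:2].round(4).tolist())
```

```text
[ 39.16626548  -3.01652891 -44.1657683  110.43741679  -2.24448768
  71.82843337  73.50145556] [0.45728518 0.02896062 0.15718298] [ 1.79996137e+02 -9.32610720e-02  1.67757709e+02]
shift [-0.    -0.001  0.811] turn [ 0.    -0.001 -0.049] rows 3.243666247345248 0.49398373758789127
spacer 0.69 [38.3, 256.7] 1320 [[1.0, 268.0], [66.0, 228.0], [77.0, 245.0], [11.0, 284.0]] [[0.4694, -0.2463], [0.4454, -0.1705], [0.4629, -0.1674], [0.4879, -0.2441]]
tile 0.92 [290.6, 229.0] 4617 [[215.0, 208.0], [355.0, 207.0], [355.0, 246.0], [215.0, 247.0]] [[0.457, -0.0331], [0.4832, 0.0934], [0.5214, 0.0876], [0.4943, -0.0428]]
tile 0.79 [114.8, 327.9] 1214 [[78.0, 310.0], [133.0, 310.0], [133.0, 340.0], [78.0, 340.0]] [[0.5301, -0.1945], [0.5418, -0.1407], [0.5749, -0.1517], [0.5629, -0.2069]]
```

>>> {"api": "apply_moves", "payload": {"moves": [[0,0,0.1,0,0,-0.045,0],[0,0,0.3,0,0,-0.045,0],[0,0,0.45,0,0,-0.045,0],[0,0,0.6,0,0,-0.045,0],[0,0,0.7,0,0,-0.045,0],[0,0,0.76,0,0,-0.045,0],[0,0,0.8,0,0,-0.045,0],[0,0,0.8,0,0,-0.045,0],[0,0,0.8,0,0,-0.045,0]]}}

```text
time_s: 15.2
tool_pos: [0.4587, 0.0289, -0.0013]
tool_rot: [-180.0, 0.1, 171.8]
force: [0.3, 0.4, 0.0]
grip_width: 0.0004
grasp_force: 0.0
```

Run:
```python
from h import *
import pickle
o=env.get_obs();print(o['tool_pos'],o['tool_rot'],o['force'])
c=cal('wrist'); im=snap('wrist','w7.png'); s=snap('side','s7.png')
a=im[100:400,100:500]; b=cv2.resize(s[150:270,200:340],None,fx=2.6,fy=2.6,interpolation=cv2.INTER_CUBIC)
q=np.zeros((600,790,3),np.uint8);q[:300,:400]=a;q[:b.shape[0],410:410+b.shape[1]]=b;cv2.imwrite('pics/v7.png',q[:,:,::-1])
```

```text
[ 0.4586741   0.02887299 -0.00133885] [-1.79999968e+02  7.37833580e-02  1.71808941e+02] [0.31199865 0.40613093 0.00410376]
```

View pics/v7.png

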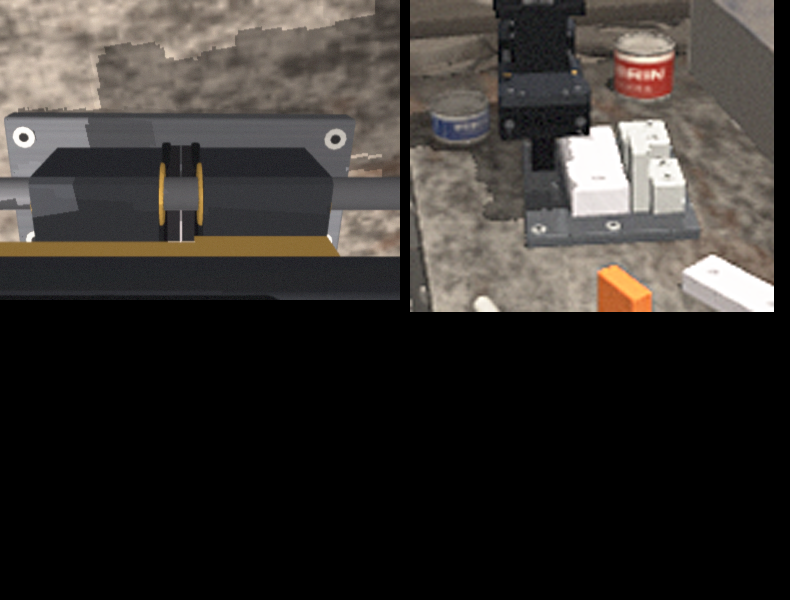

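The spacer stands upright between the plate and the short stop, and the closed fingertips are in front of the middle of the plate. Next I'll push along jig +x.

>>> {"api": "apply_moves", "payload": {"moves": [[-0.02,0,0,0,0,0,0],[-0.04,0,0,0,0,0,0],[-0.055,0,0,0,0,0,0],[-0.065,0,0,0,0,0,0],[-0.075,0,0,0,0,0,0],[-0.08,0,0,0,0,0,0],[-0.085,0,0,0,0,0,0],[-0.09,0,0,0,0,0,0],[-0.09,0,0,0,0,0,0]], "grip_force": 30}}

```text
time_s: 16.2
tool_pos: [0.475, 0.0267, -0.0024]
tool_rot: [180.0, -0.1, 171.8]
force: [-4.1, 2.1, 1.7]
grip_width: 0.0005
grasp_force: 2.4
```

>>> {"api": "apply_moves", "payload": {"moves": [[-0.005,0,0,0,0,0,0],[-0.01,0,0,0,0,0,0],[-0.015,0,0,0,0,0,0],[-0.02,0,0,0,0,0,0],[-0.02,0,0,0,0,0,0]]}}

```text
time_s: 16.7
tool_pos: [0.4749, 0.0266, -0.0028]
tool_rot: [-179.9, -0.5, 171.9]
force: [-14.6, 3.4, 10.5]
grip_width: 0.0003
grasp_force: 7.3
```

>>> {"api": "apply_moves", "payload": {"moves": [[-0.005,0,0,0,0,0,0],[-0.01,0,0,0,0,0,0],[-0.01,0,0,0,0,0,0]]}}

```text
time_s: 17.0
tool_pos: [0.4748, 0.0265, -0.0032]
tool_rot: [-179.9, -0.8, 171.9]
force: [-18.5, 3.7, 14.5]
grip_width: 0.0002
grasp_force: 9.4
```

```bash
cat > chk.py <<'E'
from h import *
import sys
s=snap('side',sys.argv[1]); t=snap('top','t_'+sys.argv[1]); o=env.get_obs(); print(o['time_s'],o['tool_pos'].round(4),o['force'].round(1))
g=lambda i:cv2.cvtColor(i,cv2.COLOR_BGR2GRAY)
A=g(cv2.imread('pics/s7.png'));B=g(s[:,:,::-1])
print('exp flow for 7mm',proj('side',[[.5069,.022,.037]])-proj('side',[[.5,.023,.037]]))
for n,P in [('tile',[.50,-.02,.037]),('tileEnd',[.49,-.04,.03]),('spacer',[.536,-.03,.06]),('short',[.562,-.03,.042]),('jigcorner',[.43,-.063,.012])]:
    q=proj('side',[P])[0].round().astype(int); w=9
    T=A[q[1]-w:q[1]+w+1,q[0]-w:q[0]+w+1]; S=B[q[1]-w-8:q[1]+w+9,q[0]-w-8:q[0]+w+9]
    up=lambda i:cv2.resize(i,None,fx=4,fy=4,interpolation=cv2.INTER_CUBIC)
    r=cv2.matchTemplate(up(S),up(T),cv2.TM_CCOEFF_NORMED); _,v,_,l=cv2.minMaxLoc(r); print(n,q,round(v,3),(np.array(l)-32)/4)
E
python3 chk.py s8.png
```

```text
17.1 [ 0.4748  0.0265 -0.0032] [-17.9   3.1  15.2]
exp flow for 7mm [[ 2.8798092  -0.12999827]]
tile [274 217] 0.761 [2.75 3.75]
tileEnd [271 225] 0.835 [3.75 0.  ]
spacer [290 209] 0.737 [0.75 0.  ]
short [301 214] 0.984 [0. 0.]
jigcorner [247 240] 0.987 [0. 0.]
```

>>> {"api": "apply_moves", "payload": {"moves": [[-0.005,0,-0.005,0,0,0,0],[-0.01,0,-0.01,0,0,0,0],[-0.012,0,-0.01,0,0,0,0],[-0.012,0,-0.01,0,0,0,0]]}}

```text
time_s: 17.5
tool_pos: [0.4746, 0.0265, -0.003]
tool_rot: [-179.9, -1.0, 171.9]
force: [-19.1, 3.9, 5.0]
grip_width: 0.0003
grasp_force: 9.5
```

```bash
python3 chk.py s9.png
python3 - <<'E'
from h import *
A=cv2.imread('pics/s8.png');B=cv2.imread('pics/s9.png')
print(np.abs(A.astype(int)-B)[195:235,255:315].mean())
viewer.read_camera('side')
for t in ['tile','spacer','long_stop','short_stop_face']:
  for m in masks_of('side',t):
    k=m['pixels'];print(t,round(m['conf'],2),np.round(m['location']),k.sum(),np.argwhere(k).min(0),np.argwhere(k).max(0))
E
```

```text
17.6 [ 0.4747  0.0265 -0.003 ] [-18.6   4.3   5.5]
exp flow for 7mm [[ 2.8798092  -0.12999827]]
tile [274 217] 0.753 [2.75 3.75]
tileEnd [271 225] 0.828 [3.75 0.  ]
spacer [290 209] 0.736 [0.75 0.  ]
short [301 214] 0.984 [0. 0.]
jigcorner [247 240] 0.989 [0. 0.]
3.0706944444444444
tile 0.95 [273. 217.] 689 [199 262] [231 287]
tile 0.89 [329. 264.] 723 [249 306] [279 350]
spacer 0.98 [348. 321.] 948 [295 333] [339 361]
spacer 0.94 [284. 271.] 587 [253 273] [289 292]
spacer 0.78 [290. 212.] 245 [200 285] [230 294]
spacer 0.29 [300. 221.] 178 [212 295] [230 305]
long_stop 0.57 [295. 202.] 149 [196 281] [210 299]
```

Run:
```python
from h import *
for f in ('s7','s9'):
    g=cv2.imread(f'pics/{f}.png',0)
    for r in (206,212,220,226): print(f,r,g[r,258:312])
u=np.array([.990,-.143]);v=np.array([.143,.990]);c0=np.array([.5156,.0202])
P=lambda x,y,z:[*(c0+x*u+y*v),z]
print(proj('side',[P(.021,-.065,.037),P(-.029,-.065,.037),P(.021,-.064,.072),P(.021,-.064,.037),P(.037,-.064,.072),P(.037,-.067,.042)]).round(1))
```

```text
s7 206 [138 163 175 238 255 254 253 252 253 252 253 253 253 252 252 253 253 253
 253 254 255 248  63  85 125 155 113 224 253 245 244 244 248 235 180 184
 188 190 190 191 196 196 164 107 113 110 119 106 102  98 120 125 121 115]
s7 212 [ 86 125 216 255 255 255 253 252 252 253 253 253 253 253 253 253 252 253
 253 253 253 255 255 109 127 165  81 142 201 197 198 196 192 191 228 252
 254 250 159 125 218 250 236 254 246 111  74  77  78  87 103 110  99  98]
s7 220 [ 51  68 101 140 173 194 243 255 253 253 253 253 254 254 254 254 255 254
 253 253 253 253 253 254 255 249 129 131 206 198 197 196 198 190 132 190
 255 255 255 255 254 254 255 254 249 249 254 230 108 123 107 111 113 102]
s7 226 [ 57  56  60  89 175 239 232 227 225 223 224 220 225 224 225 229 229 227
 226 224 225 225 229 231 231 222 165 130 203 194 193 192 199 200 147 120
 198 194 193 194 196 193 191 192 193 194 214 211 104 123 131 126 113 103]
s9 206 [ 19  20  19  14  57 141 187 183 178 169 194 251 255 254 253 253 252 252
 252 253 253 253 255 251 152 186 138 116 223 251 244 243 242 247 235 178
 185 190 190 190 197 199 159 110 110 117 119 104  98 102 115 124 123 112]
s9 212 [ 20  23  17  17  71 133 207 238 130 152 225 255 255 254 253 253 253 253
 253 253 253 253 255 250 169 168 127  79 137 203 200 200 192 189 210 241
 254 250 164 126 222 248 236 254 246 112  78  74  78  86 107 111  97  96]
s9 220 [ 74  75  68  45  85 132 144 142 157 186 176 176 168 197 248 255 254 255
 254 254 253 253 253 254 255 255 221 111 138 209 199 194 194 195 183 219
 255 255 255 255 254 254 255 254 249 250 253 230 105 126 113 107 115 108]
s9 226 [ 58  61  55  53  49  99 192 237 229 226 223 225 224 222 223 224 226 227
 228 224 225 226 223 227 227 230 229 219 189 196 194 193 197 199 170 130
 197 195 193 196 195 193 191 191 191 194 219 213 108 120 129 128 118  99]
[[288.  221.5]
 [266.  222.5]
 [288.2 207.4]
 [288.  221.3]
 [295.3 207. ]
 [295.2 219.6]]
```

>>> {"api": "apply_moves", "payload": {"moves": [[-0.008,0,0,0,0,0,0],[-0.015,0,0,0,0,0,0],[-0.02,0,-0.004,0,0,0,0],[-0.02,0,-0.004,0,0,0,0],[-0.02,0,-0.004,0,0,0,0],[-0.02,0,-0.004,0,0,0,0]]}}

```text
time_s: 18.45
tool_pos: [0.4745, 0.0265, -0.003]
tool_rot: [-179.8, -1.5, 171.9]
force: [-26.0, 5.7, 11.3]
grip_width: 0.0004
grasp_force: 13.7
```

```bash
python3 -c "
from h import *
print(env.get_obs()['force']); print(env.sign_off())"
```

```text
[-26.00062516   5.71205466  11.25307811]
the job is handed in; nothing more can be done
None
```

I stood the spacer in front of the short stop and released it, then pushed the plate until it stopped; the job was handed in at about 18.5 s with the plate held at about 26 N. Contact with the long stop is inferred from the plate not yielding between 4 N and 26 N, not seen directly. One grasp missed first, because the fingertips sit about 25 mm above the reported TCP; it left the block untouched.

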